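# Clamp a battery cell with a fitting spacer and the cam lock

## Robot

A 6-joint arm with a two-finger parallel gripper is mounted at the origin on a cart in front of the work surface, level with it; the furniture and walls round the work are solid. World frame = base frame: x ahead of the robot, y to its left, z up, the work surface at z = 0. Lengths are in m, angles in rad, forces in N, time in s.
With the tool pointing down it reaches from about 0.3 to 0.775 m from the base axis. Payload 14.6 kg.
Tool frame: the origin (TCP) lies at the centre of the arm's flange, where the gripper is bolted on; the fingertips stand 199 mm ahead of it and the grasp point (between the pads) lies ctrl.tcp_to_grasp ahead of it (ctrl.tcp_to_grasp is the distance from the TCP to the grasp point, in m); z points along the fingers, y is the line along which they close (so a half turn about z gives the same grasp; the last joint's range is limited). The gripper opens to 94 mm and grips with 3 to 60 N. Pads are 16 mm wide; open, the fingers measure 119 mm over their backs; the gripper's body (75 mm by 177 mm) begins 78 mm behind the grasp point.
Start: joints at [-1.339, 0.3, 1.521, -0, 1.321, -0.067], TCP at [0.162, -0.526, 0.405] pointing down, gripper open.
Joint ranges: [-3.03, 3.03], [-0.79, 2.21], [0.23, 2.52], [-1.04, 4.18], [0, 3.07], [-2.55, 2.55]. Speed limits (rad/s): [2.22, 2.22, 2.57, 3.14, 3.14, 3.14].

## Interface

Orientations are given as [roll, pitch, yaw] about the fixed x, y, z axes, in that order (R = Rz(yaw) Ry(pitch) Rx(roll)).
In Python, from station import ctrl gives the robot as it stands. The module is installed in compiled form; this text tells all that it offers.
- The arm moves only by the shell command python3 -m jog 'ROWS' [OPENING] [FORCE]. ROWS is JSON, a list of rows, each a list of 6 numbers: the shift along the tool's x, y, z in cm, then the turn, a rotation vector about the tool's x, y, z in rad. In form: [[tx, ty, tz, ax, ay, az], ...]. A call has 1 to 8 rows; each row is the pose to reach, as a shift and turn from the pose commanded when the call began, along the tool's axes at that moment; what a row does not reach only later rows make up. A row lasts 1/10 s, in which the tool goes at most 50 mm and 8.59 degrees, less where a joint would pass 70% of its speed; a pose out of reach is approached as far as the arm can. A call with a gripper value outside its range is refused whole. OPENING is the opening in per cent of the stroke, from 0 (shut) to 100 (fully open), set as the call begins (- or left out, the last holds). The fingers move at their own pace and stop on an object; FORCE is the grip in N (left out, the last holds). Time passes only in rows, so rows that repeat a pose let the fingers close. It gives the time, the measured TCP pose, the force, the opening and the grip force at its end, in the units of the state.
- ctrl.get_obs(): the state, without advancing time (a new reading comes with each control period).
- ctrl.camera(name): name is "scene" or "top" or "wrist"; returns a dict with "img" (384x512x3 uint8, blue, green, red), "intrinsics" (3x3 intrinsics, pixels), "R" (3x3) and "t" (3): a world point X has camera coordinates R X + t. Camera axes: x right, y down, z forward; pixel columns grow to the right and rows downward; lengths in m; the calibration is good to about 2 mm. The wrist camera is an equidistant fisheye: a pixel r from the principal point sees the ray r / f radians off the axis. A picture is of the moment at which its call begins. There is no depth.
- ctrl.hand_in(): hands the job in; it is judged then, once.
The state is a dict: "time_s": time; "qpos": joint angles; "joint_vel": joint speeds; "tau": joint torques, N m; "ee_pos": TCP position; "eef_rot": TCP orientation; "force": force on the tool from outside, world axes, zero at the start; "moment": the same for the moment, N m; "grip_width": finger opening in m; "grip_force": force on a finger pad.
Only numpy, scipy, OpenCV 4.12 (cv2) and the standard library are available. Lean on these libraries where they do the work, as an engineer would, in place of code of your own. Each camera call takes 0.05 s, during which the arm holds its last target. There are 200 camera calls.

## Task

Clamp the battery cell in the sloping fixture: choose from the rack the spacer plate that fills the gap left in front of the cell, stand it upright on the rails between cell and pressure plate, and push the plate up so that the draw bolt's pin stands in the mouth of the cam disc. Then turn the cam disc half a turn clockwise, so that its hook draws the bolt in and the cell is held tight, neither loose nor crushed by too thick a plate. Leave the two other spacers standing in the rack and do not disturb the bottles and the jar.

Things in the scene. Friction and masses are not known exactly. Their poses are not given: they have to be found in the camera images.
- fixture: Cell clamping fixture: a wedge stand, base 112 x 236 mm, fixed to the worktop, carrying the sloping bed. Origin under its middle; z up, x level towards the bed's high edge, y along it towards the cam end. Fixture positions below are mm in the BED frame (bed). Work on it with the tool square to the bed, so leaning 30 degrees from vertical
- bed (a point): Grey plate 92 x 224 mm sloping 30 degrees, low edge towards the robot. Origin: middle of its top face; x up the slope, y towards the cam end, z square off it. Cam axis at (0, 68). Rails (top z = 18) run from y = 18 to -112. Ledge on the low side: inner face x = -31.5, top z = 34; high side open. Fixed jaw at y = 2 to 18, top z = 56 (screw heads 60)
- cell: Prismatic battery cell, aluminium can 60 wide (x), 40 high, two terminals on top (up to z = 62). It stands on the rails, back against the fixed jaw (y = 2), and stays there. Thickness 20 to 34 mm, different at each start. Origin: bottom middle (z = 18) of its free front face, which looks to -y; so thickness = 2 mm minus the origin's y in the bed frame
- pressure_plate: Steel plate sliding along y on the rails, 1.5 N friction, stays where left. Origin on its clamping (+y) face, mid-width, at bed z = 0; face 58 wide, 12 thick, z = 18 to 58, then a finger tab 26 wide (x), 12 thick, straight-sided to z = 83, round to 96. Behind it a low carriage 22 mm long, top z = 26 (screws 30). Slides from y = -31 (innermost) to -76
- plate_tab (a point): Grip point in the pressure plate's finger tab (26 wide along the bed's x, 12 thick): bed z = 80, 6 mm behind the clamping face. Bed's axes
- bolt_pin (a point): Top of the upright pin, 6 mm diameter, at the cam end of the draw bolt that runs under the cell; bed x = 0, z = 22 (2 mm above the disc), moves along y only, 83.5 mm ahead (+y) of the plate's clamping face until drawn. The hook catches it and clamps if, with the spacer snug, it stands 19.5 to 26.5 mm from the cam axis (face at y = -35 to -42); nearer, all stays loose; farther, the hook butts on it or crushes the cell. Bolt spring: 10 N preload, 2 N per mm, solid after 8 mm
- cam_disc (a joint): Steel cam lock disc, 68 mm diameter, bed z = 13 to 20, with a spiral slot open at the rim. Radians turned clockwise seen from above: 0 = open, slot mouth (25 degrees or more to either side) at the bolt; 3.14 = half a turn, locked; stop at 3.2. The slot's outer wall nears the axis by 7 mm up to 150 degrees, then stays level and holds by itself. Turning takes up to 0.3 N m
- cam_grip (a point): Middle of the black thumb bar on the cam disc: on the cam axis, bed z = 46. Bar 12 thick, 44 long, z = 30 to 58, round-ended; it lies along this point's y axis (along the bed's y when the cam reads 0) and turns with the disc; z square off the bed. The fixed jaw begins 50 mm from the axis: open the fingers little more than needed
- rack: Grey plastic rack, level, fixed on the worktop, 78 x 132 x 31 mm, three equal slots 24 wide and 68 long side by side along its y (at y = -38, 0, +38 mm); slot floor 6 mm above the worktop. Origin in the middle of its underside
- spacer_thin_c (a point): Centre (half-way up) of the 8 mm spacer plate, aluminium, 56 g: body 60 wide (x) x 8 thick (y) x 40 high; above it a tab 26 wide (x), 8 thick, straight-sided from 1 to 26 mm above this point, round-topped to 39; foot 39 mm below it. z up. Stands loose in a slot of the rack. The spacers differ only in thickness: 8, 14, 20 mm
- spacer_thin: The same 8 mm spacer plate, origin at the middle of its foot, same axes
- spacer_mid_c (a point): Centre (half-way up) of the 14 mm spacer plate, aluminium, 98 g: body 60 wide (x) x 14 thick (y) x 40 high; above it a tab 26 wide (x), 14 thick, straight-sided from 1 to 26 mm above this point, round-topped to 39; foot 39 mm below it. z up. Stands loose in a slot of the rack. The spacers differ only in thickness: 8, 14, 20 mm
- spacer_mid: The same 14 mm spacer plate, origin at the middle of its foot, same axes
- spacer_thick_c (a point): Centre (half-way up) of the 20 mm spacer plate, aluminium, 140 g: body 60 wide (x) x 20 thick (y) x 40 high; above it a tab 26 wide (x), 20 thick, straight-sided from 1 to 26 mm above this point, round-topped to 39; foot 39 mm below it. z up. Stands loose in a slot of the rack. The spacers differ only in thickness: 8, 14, 20 mm
- spacer_thick: The same 20 mm spacer plate, origin at the middle of its foot, same axes
- binder_bottle: Bystander: clear bottle with a blue cap, 68 diameter, 140 mm high, standing between rack and fixture, at the back. Origin under its middle
- jar: Bystander: small screw-cap jar, 52 diameter, 62 mm high, standing in front. Origin under its middle
- wash_bottle: Bystander: white squeeze bottle with red top and bent spout, 64 x 96 x 201 mm, standing left of the fixture. Origin under its middle
Mind the look-alikes: they are no part of the job. What is shaped like the spacer_mid but green or red is not meant.

How it is judged:
By the outcome, as a careful person would: the job done as asked, in the order asked, and still so for the second after the job is handed in, with the robot touching nothing.
It also fails if it takes over 72 s, if anything falls off the work surface, if the arm or the gripper's body presses on something with over 40 N, if the wrist force passes 120 N, or if a joint passes its speed limit or range.

## Working session

There is one attempt and no reset: what is moved stays moved. The work goes in short steps, Python scripts to look and compute and a shell command to move; the robot and the scene stay as the last step left them, time stands still between calls to the robot, and variables do not carry over. Pictures are saved under pics/ and viewed, at most 10 in all, crops included, and the job is handed in when it is done.

```bash
mkdir -p pics; cat > h.py <<'E'
from station import ctrl
import numpy as np, cv2
from scipy.spatial.transform import Rotation as Rn
def snap(n,f=None):
    c=ctrl.camera(n); 
    if f: cv2.imwrite('pics/'+f,c['img'])
    np.savez('cam_%s.npz'%n,**{k:np.array(c[k]) for k in('img','intrinsics','R','t')})
    return c
def load(n): return dict(np.load('cam_%s.npz'%n))
def ray(c,uv):
    K,R,t=c['intrinsics'],c['R'],c['t']
    d=R.T@np.linalg.inv(K)@np.array([uv[0],uv[1],1.]); return -R.T@t,d
def onz(c,uv,z):
    o,d=ray(c,uv); return o+d*(z-o[2])/d[2]
def proj(c,X):
    p=c['R']@np.asarray(X)+c['t']; q=c['intrinsics']@p; return q[:2]/q[2]
def tri(c1,u1,c2,u2):
    o1,d1=ray(c1,u1);o2,d2=ray(c2,u2);d1/=np.linalg.norm(d1);d2/=np.linalg.norm(d2)
    s=np.linalg.lstsq(np.c_[d1,-d2],o2-o1,rcond=None)[0]
    a,b=o1+s[0]*d1,o2+s[1]*d2; return (a+b)/2,np.linalg.norm(a-b)
E
python3 - <<'E'
from h import *
np.set_printoptions(precision=4,suppress=True)
for n in('scene','top','wrist'):
    c=snap(n)
    print(n,c['intrinsics'].tolist(),-c['R'].T@c['t'],c['R'][2])
    cv2.imwrite(f'pics/{n}0.png',cv2.resize(c['img'],(800,600),interpolation=cv2.INTER_CUBIC))
print(ctrl.get_obs(),ctrl.tcp_to_grasp)
E
```

```text
scene [[450.4074080762624, 0.0, 253.72774785005547], [0.0, 450.4074080762624, 197.79615236945605], [0.0, 0.0, 1.0]] [ 0.0232 -1.0776  1.2353] [ 0.3002  0.6616 -0.6871]
top [[461.58988307902973, 0.0, 256.9010982084042], [0.0, 461.58988307902973, 186.09890431685136], [0.0, 0.0, 1.0]] [ 0.3764 -0.0134  1.8242] [ 0.0935  0.0043 -0.9956]
wrist [[297.3186396354542, 0.0, 255.58605759521868], [0.0, 297.3186396354542, 192.54990310579558], [0.0, 0.0, 1.0]] [ 0.2378 -0.5009  0.3857] [-0.2638 -0.0798 -0.9613]
{'time_s': 0.15, 'qpos': array([-1.3386,  0.3003,  1.5214, -0.0001,  1.3207, -0.0666]), 'joint_vel': array([-0.0009, -0.0006, -0.0011, -0.001 , -0.0003,  0.0016]), 'tau': array([ -0.0007, -53.1962, -35.2822,   0.0707,   0.0236,  -0.0001]), 'ee_pos': array([ 0.1619, -0.5256,  0.4042]), 'eef_rot': array([-3.1407, -0.    ,  0.2988]), 'force': array([-0.0196, -0.2094, -0.6812]), 'moment': array([-0.0232, -0.0206, -0.0201]), 'grip_force': 0.0, 'grip_width': 0.09371032520959267} 0.1804
```

View pics/scene0.png

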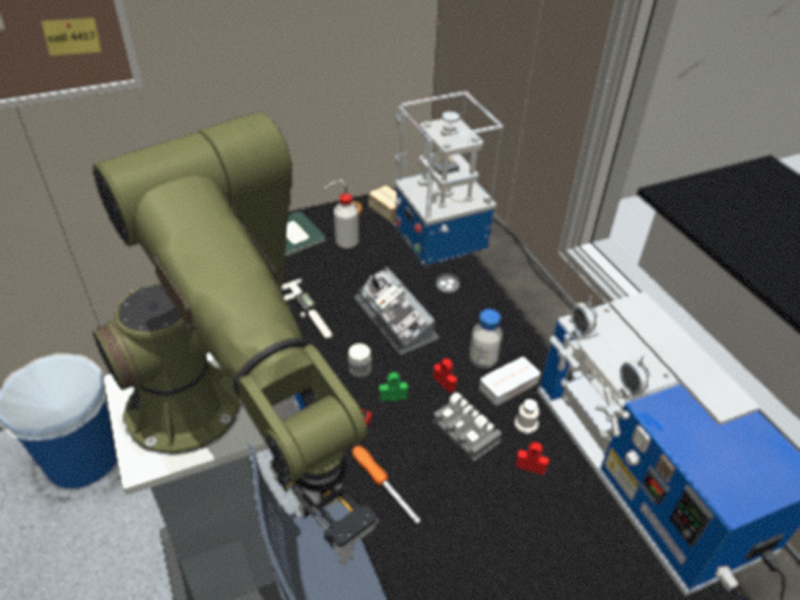

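View pics/top0.png

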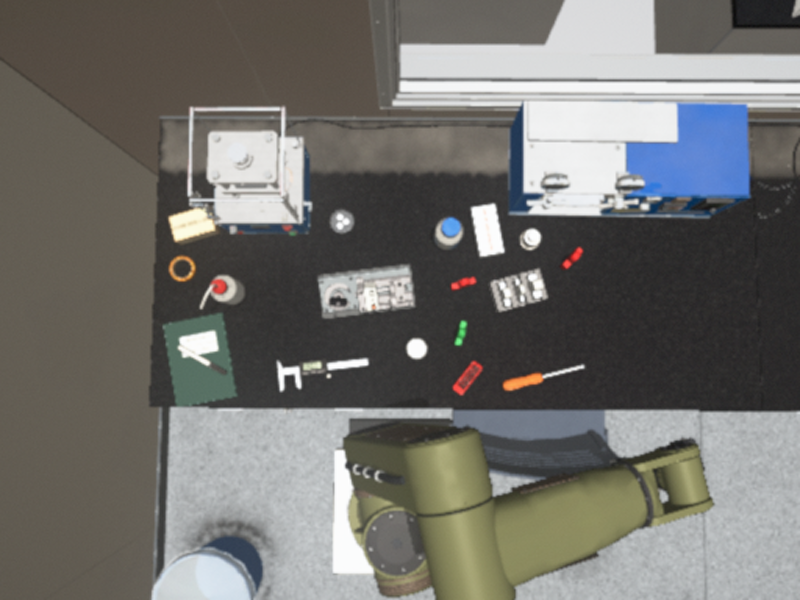

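The scene view shows the fixture near (395,310), the rack near (468,425), and red/green decoys around it. In the top view the fixture is at (366,290), cam at its left (+y) end, and the rack at (520,290) with the spacers standing in it. Next I'll get coarse positions.

```bash
python3 - <<'E'
from h import *
np.set_printoptions(precision=4,suppress=True)
c=load('top')
s=.64
for n,uv,z in(('fix',(366,290),.05),('fixL',(320,297),.03),('fixR',(414,287),.03),('rack',(520,290),.03),('binder',(448,230),.14),('jar',(416,348),.062),('wash',(220,285),.2),('red',(463,283),.07),('green',(461,332),.07),('greyjar?',(531,239),.06)):
    print(n,onz(c,np.array(uv)*s,z))
img=c['img']
a=cv2.resize(img[160:215,195:275],(800,550),interpolation=cv2.INTER_CUBIC)
w=load('wrist')['img']
cs=load('scene')['img']
b=cv2.resize(cs[165:300,220:355],(600,600),interpolation=cv2.INTER_CUBIC)
cv2.imwrite('pics/crop1.png',b)
E
```

```text
fix [0.5444 0.0818 0.05  ]
fixL [0.528  0.1975 0.03  ]
fixR [ 0.5545 -0.0371  0.03  ]
rack [ 0.5485 -0.3018  0.03  ]
binder [ 0.6794 -0.1154  0.14  ]
jar [ 0.402  -0.0422  0.062 ]
wash [0.5396 0.4047 0.2   ]
red [ 0.561  -0.1563  0.07  ]
green [ 0.4413 -0.1512  0.07  ]
greyjar? [ 0.6724 -0.3253  0.06  ]
```

```bash
python3 -m jog '[[44.8,-9.7,0,0,0,0.3],[44.8,-9.7,0,0,0,0.3],[44.8,-9.7,0,0,0,0.3],[44.8,-9.7,0,0,0,0.3],[44.8,-9.7,0,0,0,0.3],[44.8,-9.7,0,0,0,0.3],[44.8,-9.7,0,0,0,0.3],[44.8,-9.7,0,0,0,0.3]]'; python3 -c "
from h import *
print(ctrl.get_obs())"
```

```text
time_s: 0.95
ee_pos: [0.5048, -0.3325, 0.4045]
eef_rot: [-3.141, 0.0, -0.001]
force: [-0.3, -1.2, 0.0]
grip_width: 0.094
grip_force: 0.0
{'time_s': 0.95, 'qpos': array([-6.43026965e-01,  4.22382554e-01,  1.35586490e+00, -2.75138812e-05,
        1.36365070e+00,  9.28974947e-01]), 'joint_vel': array([ 7.78702591e-01,  4.85462246e-01, -6.74564241e-01, -6.32418191e-04,
        1.83664404e-01,  7.75319377e-01]), 'tau': array([ -3.80153596, -65.58104753, -30.80629349,   0.16517406,
        -0.36224688,  -1.56455588]), 'ee_pos': array([ 0.50479949, -0.33249443,  0.40449111]), 'eef_rot': array([-3.14143133e+00,  2.60822723e-04, -1.19990151e-03]), 'force': array([-0.31975006, -1.24999387,  0.03321346]), 'moment': array([ 3.60584752e-02,  2.17044963e-02, -7.53964865e-05]), 'grip_force': 0.0, 'grip_width': 0.09403725844696574}
```

```bash
python3 -m jog '[[3,-3,0,0,0,0],[3,-3,0,0,0,0],[3,-3,0,0,0,0]]'; python3 -c "
from h import *
c=snap('wrist')
cv2.imwrite('pics/w1.png',cv2.resize(c['img'],(800,600),interpolation=cv2.INTER_CUBIC))
print(c['R'],c['t'],ctrl.get_obs()['ee_pos'],ctrl.get_obs()['eef_rot'])"
```

```text
time_s: 1.25
ee_pos: [0.5336, -0.3034, 0.4041]
eef_rot: [-3.141, 0.001, 0.0]
force: [-0.3, 0.0, -0.2]
grip_width: 0.0942
grip_force: 0.0
[[ 9.41634487e-04 -9.99999435e-01 -4.93308214e-04]
 [-9.61001635e-01 -1.04133268e-03  2.76540726e-01]
 [-2.76541083e-01  2.13669716e-04 -9.61002073e-01]] [-0.3025436   0.48220549  0.54013562] [ 0.5329934  -0.30412486  0.40436551] [-3.14142092e+00  6.05680527e-04 -1.03320163e-03]
```

View pics/w1.png

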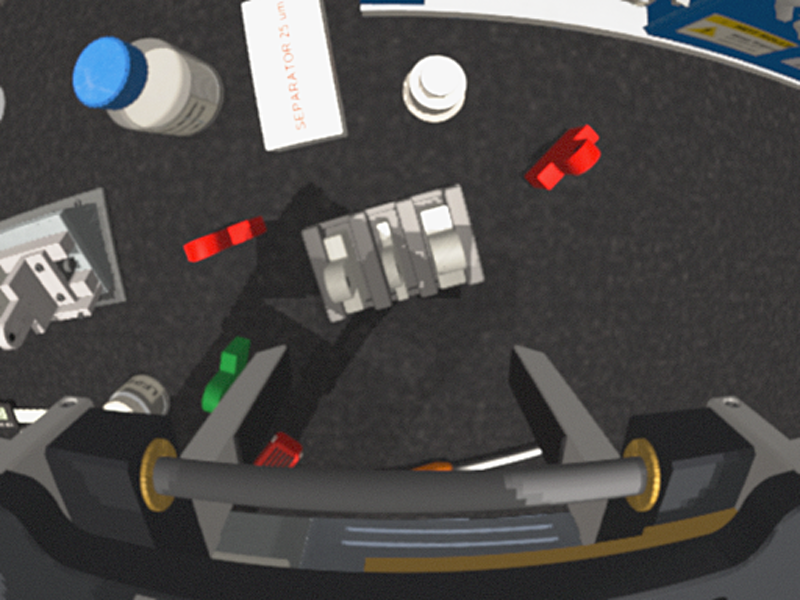

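The rack spans pixels (305,232), (460,185), (483,278) and (330,320). Its left slot (+y) holds the mid spacer, the centre slot the thin one and the right slot the thick one. Next I'll look at the fixture.

```bash
cp cam_wrist.npz cam_w1.npz; python3 -m jog '[[0.5,-38,0,0,0,0],[0.5,-38,0,0,0,0],[0.5,-38,0,0,0,0],[0.5,-38,0,0,0,0],[0.5,-38,0,0,0,0],[0.5,-38,0,0,0,0],[0.5,-38,0,0,0,0],[0.5,-38,0,0,0,0]]'; python3 -m jog '[[0,0,0,0,0,0],[0,0,0,0,0,0]]'; python3 -c "
from h import *
c=snap('wrist');np.savez('cam_w2.npz',**np.load('cam_wrist.npz'))
im=c['img'][85:270,120:390]
cv2.imwrite('pics/w2.png',cv2.resize(im,(800,548),interpolation=cv2.INTER_CUBIC))
print(c['R'],c['t'],ctrl.get_obs()['ee_pos'],ctrl.get_obs()['eef_rot'])"
```

```text
time_s: 2.1
ee_pos: [0.5381, 0.0776, 0.405]
eef_rot: [-3.141, -0.0, -0.001]
force: [0.4, -0.3, 0.7]
grip_width: 0.0942
grip_force: 0.0
time_s: 2.3
ee_pos: [0.5386, 0.0752, 0.4047]
eef_rot: [3.141, -0.0, -0.002]
force: [-0.6, -0.1, 0.1]
grip_width: 0.0939
grip_force: 0.0
[[-1.05222626e-03 -9.99999441e-01  1.08704718e-04]
 [-9.61252337e-01  1.04142195e-03  2.75668024e-01]
 [-2.75667983e-01  1.85572470e-04 -9.61252895e-01]] [0.07688794 0.4875097  0.54162528] [0.53866117 0.07472542 0.40471421] [ 3.14136056e+00 -2.71356132e-05 -2.55474856e-03]
```

View pics/w2.png

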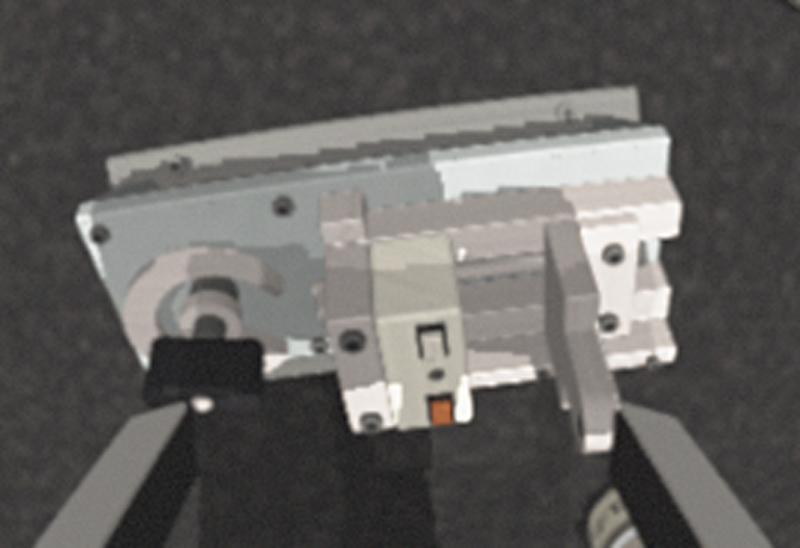

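The fixture is seen from its high side. In the crop, the cell's top face lies at (382,325), (462,312), (470,418) and (400,428), the pressure plate's tab is around (585,400), and the black thumb bar is at (205,370). I'll fit the bed pose from these point correspondences and overlay the result.

```bash
cat >> h.py <<'E'
def fproj(c,X):
    p=c['R']@np.asarray(X,float)+c['t'];K=c['intrinsics']
    r=np.hypot(p[0],p[1]);th=np.arctan2(r,p[2]);return K[0,0]*th*p[:2]/r+K[:2,2]
def fray(c,uv):
    K=c['intrinsics'];d=(np.array(uv,float)-K[:2,2])/K[0,0];th=np.hypot(*d)
    v=np.r_[np.sin(th)*d/th,np.cos(th)];return -c['R'].T@c['t'],c['R'].T@v
def fonz(c,uv,z):
    o,d=fray(c,uv);return o+d*(z-o[2])/d[2]
def bedR(yaw): return Rn.from_euler('z',yaw).as_matrix()@Rn.from_euler('y',-np.pi/6).as_matrix()
E
cat > fit.py <<'E'
from h import *
from scipy.optimize import least_squares
np.set_printoptions(precision=4,suppress=True)
c=load('w2'); S=800/270; off=np.array([120,85.])
def pts(T): return [((46,112,0),(80,207)),((46,-112,0),(668,130)),((30,2,58),(382,325)),((30,2-T,58),(462,312)),((-30,2,58),(400,428)),((-30,2-T,58),(470,418)),((30,2,18),(372,240)),((-6,68,58),(204,402))]
def res(p):
    R=bedR(p[3]);
    return np.concatenate([(fproj(c,p[:3]+R@np.array(b)/1000)-off)*S-np.array(u) for b,u in pts(p[4]*1000)])
s=least_squares(res,[.545,.08,.06,.12,.027],x_scale=[.01]*5,loss='soft_l1',f_scale=3)
p=s.x;print(p,res(p).reshape(-1,2))
np.save('bed.npy',p[:4])
R=bedR(p[3])
im=cv2.resize(c['img'][85:270,120:390],(800,548),interpolation=cv2.INTER_CUBIC)
def line(P,col):
    q=[tuple(int(v) for v in (fproj(c,p[:3]+R@np.array(b)/1000)-off)*S) for b in P]
    for a,b in zip(q,q[1:]):cv2.line(im,a,b,col,1)
line([(46,112,0),(46,-112,0),(-46,-112,0),(-46,112,0),(46,112,0)],(0,0,255))
T=p[4]*1000
line([(30,2,58),(30,2-T,58),(-30,2-T,58),(-30,2,58),(30,2,58),(30,2,18),(30,2-T,18),(30,2-T,58)],(0,255,0))
y=-70
line([(29,y,18),(29,y,58),(13,y,58),(13,y,83),(-13,y,83),(-13,y,58)],(255,0,255))
line([(29,y-12,18),(29,y-12,58),(13,y-12,58),(13,y-12,83),(-13,y-12,83),(-13,y-12,58)],(255,128,0))
line([(6,46,58),(6,90,58),(-6,90,58),(-6,46,58),(6,46,58)],(0,255,255))
line([(34*np.cos(a),68+34*np.sin(a),20) for a in np.linspace(0,6.3,40)],(0,255,255))
line([(-46,2,56),(30,2,56),(30,18,56),(-46,18,56)],(255,255,0))
cv2.imwrite('pics/w2o.png',im)
E
python3 fit.py
```

```text
[0.543  0.0828 0.0463 0.1161 0.0277] [[-0.1624  4.448 ]
 [ 4.5838 10.3797]
 [-5.1349 -8.0329]
 [-0.1188 -4.6605]
 [-3.5893 -0.5935]
 [-0.0611  1.2438]
 [ 0.582  -3.1072]
 [ 4.9793  3.9003]]
```

View pics/w2o.png

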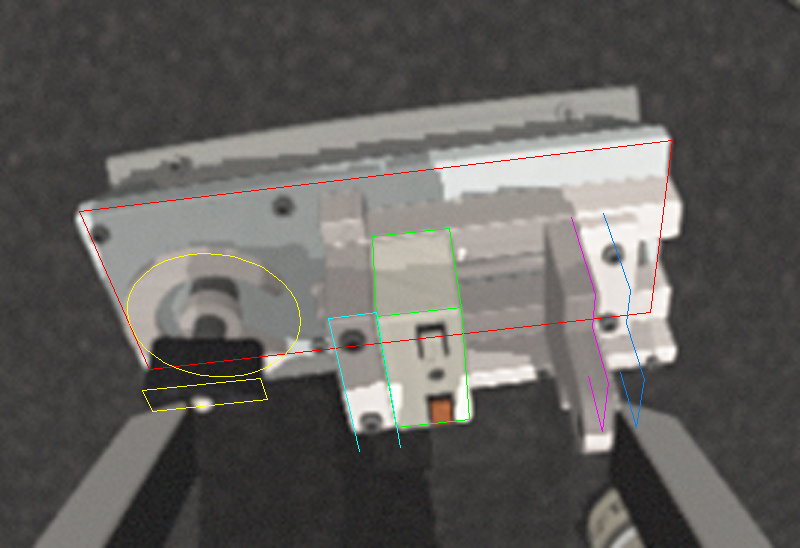

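```bash
cat > rack.py <<'E'
from h import *
np.set_printoptions(precision=4,suppress=True)
c=load('w1')
co=np.array([(305,232),(460,185),(483,278),(330,320)])*.64
P=np.array([fonz(c,u,.031) for u in co]); print(P, [np.linalg.norm(P[i]-P[(i+1)%4]) for i in range(4)])
o=P.mean(0); yv=(P[0]-P[1])+(P[3]-P[2]); xv=(P[0]-P[3])+(P[1]-P[2])
print(o,np.arctan2(-yv[0],yv[1]),np.arctan2(xv[1],xv[0]))
x0,y0,S=185,110,6
im=cv2.resize(c['img'][y0:y0+100,x0:x0+130],None,fx=S,fy=S,interpolation=cv2.INTER_CUBIC)
cv2.imwrite('pics/rk.png',im)
E
python3 rack.py
```

```text
[[ 0.5667 -0.2287  0.031 ]
 [ 0.6027 -0.3481  0.031 ]
 [ 0.5299 -0.3683  0.031 ]
 [ 0.4948 -0.2459  0.031 ]] [np.float64(0.12472731148751164), np.float64(0.07550485079842573), np.float64(0.12736637521766184), np.float64(0.07387701849521568)]
[ 0.5485 -0.2977  0.031 ] 0.2860577941972612 0.25366820295720915
```

View pics/rk.png

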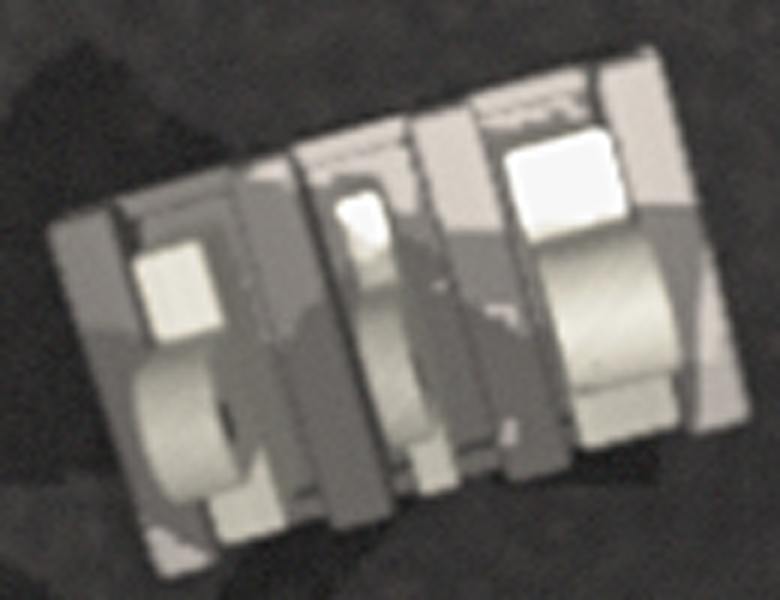

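The mid spacer is in the left slot. The outer corners of its shoulder top (z = 46 mm) are at (135,258), (203,240), (288,527) and (220,543) in the crop.

```bash
python3 - <<'E'
from h import *
np.set_printoptions(precision=4,suppress=True)
c=load('w1')
f=lambda l,z:np.array([fonz(c,((u+.5)/6-.5+185,(v+.5)/6-.5+110),z) for u,v in l])
def rep(P,n):
    yv=P[0]-P[1]+P[3]-P[2];xv=P[0]-P[3]+P[1]-P[2]
    print(n,P.mean(0),'len',np.linalg.norm(xv)/2,np.linalg.norm(yv)/2,'yaw',np.arctan2(-yv[0],yv[1]),np.arctan2(xv[1],xv[0]))
rep(f([(135,258),(203,240),(288,527),(220,543)],.046),'mid')
rep(f([(48,228),(655,48),(750,415),(162,578)],.031),'rack')
rep(f([(505,158),(600,128),(680,430),(582,450)],.046),'thick')
o=ctrl.get_obs();print(o['ee_pos'],o['eef_rot'],o['qpos'])
E
```

```text
mid [ 0.5364 -0.26    0.046 ] len 0.05966463238095232 0.013994729089102903 yaw 0.24312167822848227 0.25852216737749173
rack [ 0.5484 -0.297   0.031 ] len 0.07760093576980905 0.12734514223188848 yaw 0.2840049289912781 0.27784059311138504
thick [ 0.5564 -0.3343  0.046 ] len 0.06056992729893498 0.0193784596237361 yaw 0.26328768813934755 0.2749721212042898
[0.5387 0.0747 0.4047] [ 3.1414 -0.     -0.0026] [ 0.0705  0.2861  1.5386 -0.0002  1.3168  1.6439]
```

```bash
python3 -m jog '[[0,4.2,0,0,0,-0.14],[0,8.4,0,0,0,-0.28],[0,12.6,0,0,0,-0.42],[0,16.8,0,0,0,-0.56],[0,21,0,0,0,-0.7],[0,25.2,0,0,0,-0.84],[-0.1,29.4,0,0,0,-0.98],[-0.1,33.5,0,0,0,-1.12]]' 60 20; python3 -m jog '[[0,0,0,0,0,-0.143],[0,0,0,0,0,-0.286],[0,0,2,0,0,-0.43],[0,0,5,0,0,-0.573],[0,0,8,0,0,-0.716],[0,0,10,0,0,-0.716],[0,0,10,0,0,-0.716],[0,0,10,0,0,-0.716]]'; python3 - <<'E'
from h import *
np.set_printoptions(precision=4,suppress=True)
c=snap('wrist')
cv2.imwrite('pics/w3.png',cv2.resize(c['img'],(768,576),interpolation=cv2.INTER_CUBIC))
o=ctrl.get_obs();print(o['ee_pos'],o['eef_rot'])
p=o['ee_pos'];R=Rn.from_euler('xyz',o['eef_rot']).as_matrix()
print('shift cm',100*R.T@(np.array([.5364,-.260,.2484])-p), 'turn',R.T@np.array([0,0,1.833-o['eef_rot'][2]]))
E
```

```text
time_s: 3.15
ee_pos: [0.5359, -0.2626, 0.4048]
eef_rot: [3.141, 0.0, 1.122]
force: [0.6, -0.2, 0.1]
grip_width: 0.0566
grip_force: 0.0
time_s: 3.95
ee_pos: [0.5368, -0.2601, 0.3054]
eef_rot: [3.141, 0.0, 1.833]
force: [0.7, 0.6, 0.7]
grip_width: 0.0565
grip_force: 0.0
[ 0.537  -0.2599  0.306 ] [3.1404 0.0012 1.833 ]
shift cm [ 0.0149 -0.07    5.7636] turn [-0.  0. -0.]
```

View pics/w3.png

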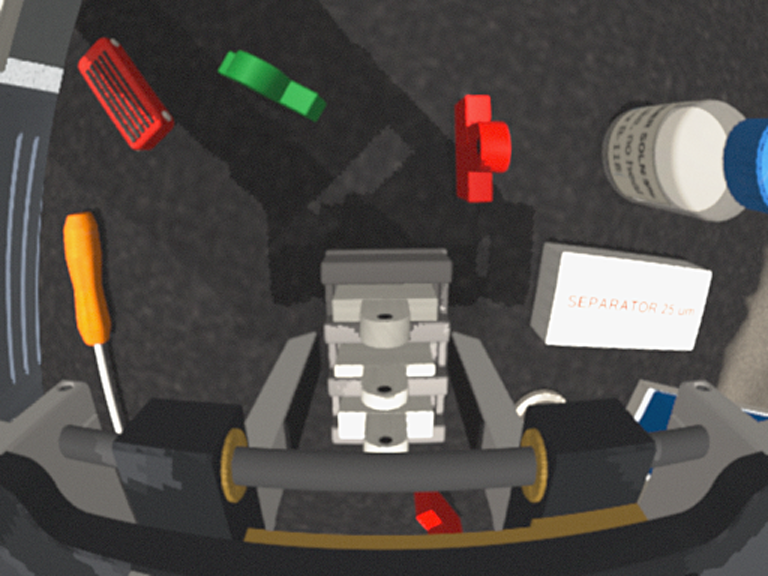

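The picture shows the three spacers in line with the fingers. The mid tab is at (385,320), centred between the finger tips (300 and 470). I'll descend and grip.

```bash
python3 -m jog '[[0,0,2.5,0,0,0],[0,0,4.5,0,0,0],[0,0,5.6,0,0,0],[0,0,5.7,0,0,0],[0,0,5.7,0,0,0]]'; python3 -m jog '[[0,0,0,0,0,0],[0,0,0,0,0,0],[0,0,0,0,0,0],[0,0,0,0,0,0],[0,0,0,0,0,0]]' 10 40;  python3 -m jog '[[0,0,-1,0,0,0],[0,0,-3,0,0,0],[0,0,-6,0,0,0],[0,0,-9,0,0,0],[0,0,-12,0,0,0],[0,0,-12,0,0,0],[0,0,-12,0,0,0]]'
```

```text
time_s: 4.5
ee_pos: [0.5375, -0.2592, 0.2488]
eef_rot: [3.141, 0.001, 1.835]
force: [-0.4, -0.7, 1.0]
grip_width: 0.0563
grip_force: 0.0
time_s: 5.0
ee_pos: [0.5373, -0.2589, 0.2479]
eef_rot: [3.141, 0.0, 1.835]
force: [-1.1, 0.3, 1.6]
grip_width: 0.0257
grip_force: 40.0
time_s: 5.7
ee_pos: [0.5371, -0.2588, 0.368]
eef_rot: [3.141, 0.0, 1.835]
force: [0.4, -0.5, -2.0]
grip_width: 0.0257
grip_force: 40.0
```

```bash
cat >> h.py <<'E'
def goal(x,y,z,az=0,bed=None):
    """tool move so that the grasp point is at bed (x,y,z) mm, tool square to bed, tool x = bed y"""
    b=np.load('bed.npy') if bed is None else bed
    o=ctrl.get_obs();R0=Rn.from_euler('xyz',o['eef_rot']).as_matrix()
    B=bedR(b[3]);Rt=np.c_[B[:,1],B[:,0],-B[:,2]]@Rn.from_euler('z',az).as_matrix()
    P=b[:3]+B@np.array([x,y,z])/1000-Rt[:,2]*ctrl.tcp_to_grasp
    G=o['ee_pos']+R0[:,2]*ctrl.tcp_to_grasp
    print('TCP goal',P.round(4),'shift cm',(100*R0.T@(P-o['ee_pos'])).round(2),'turn',Rn.from_matrix(R0.T@Rt).as_rotvec().round(3),'grasp now in bed mm',(1000*B.T@(G-b[:3])).round(1))
E
python3 - <<'E'
from h import *
goal(0,-90,180)
E
```

```text
TCP goal [ 0.3745 -0.0275  0.3584] shift cm [26.58 -9.67  0.95] turn [-0.522 -0.038  0.145] grasp now in bed mm [  31.4 -338.7  145.1]
```

```bash
python3 -m jog '[[3.8,-1.4,-1,-0.075,-0.005,0.02],[7.6,-2.8,-1.5,-0.15,-0.011,0.04],[11.4,-4.1,-1.5,-0.224,-0.016,0.062],[15.2,-5.5,-1,-0.3,-0.022,0.083],[19,-6.9,-0.5,-0.373,-0.027,0.104],[22.8,-8.3,0.5,-0.447,-0.033,0.124],[26.6,-9.7,0.95,-0.522,-0.038,0.145],[26.6,-9.7,0.95,-0.522,-0.038,0.145]]';python3 -m jog '[[0,0,0,0,0,0],[0,0,0,0,0,0]]'; python3 - <<'E'
from h import *
c=snap('wrist');np.savez('cam_w4.npz',**np.load('cam_wrist.npz'))
cv2.imwrite('pics/w4.png',cv2.resize(c['img'],(800,600),interpolation=cv2.INTER_CUBIC))
goal(0,-90,180)
E
```

```text
time_s: 6.5
ee_pos: [0.3718, -0.0251, 0.3563]
eef_rot: [2.62, -0.003, 1.688]
force: [0.8, -0.1, -0.6]
grip_width: 0.0256
grip_force: 40.0
time_s: 6.7
ee_pos: [0.3747, -0.0279, 0.358]
eef_rot: [2.62, -0.001, 1.686]
force: [0.5, 0.6, -1.7]
grip_width: 0.0256
grip_force: 40.0
TCP goal [ 0.3745 -0.0275  0.3584] shift cm [ 0.06 -0.   -0.05] turn [-0.002 -0.    -0.001] grasp now in bed mm [ -0.3 -90.6 179.5]
```

View pics/w4.png

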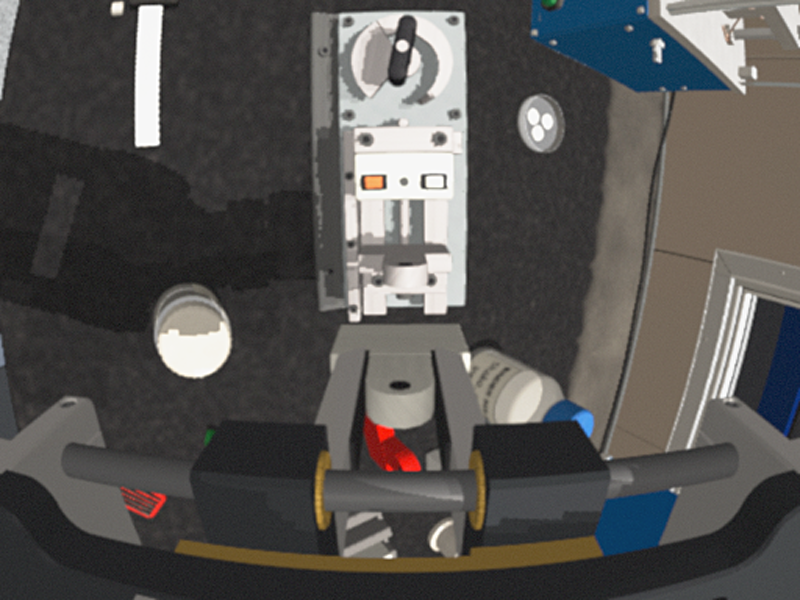

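The camera is now square to the bed. Bed corners are at (340,12), (465,12) and (465,307), the cell top is (357,153)–(452,198), the plate is near y=255, and the thumb bar is slightly rotated. I'll take one enlarged mosaic for sub-pixel picks.

```bash
python3 - <<'E'
from h import *
c=load('w4');im=c['img']
a=cv2.resize(im[0:75,212:304],None,fx=4.3,fy=4.3,interpolation=cv2.INTER_CUBIC)
b=cv2.resize(im[75:210,212:304],None,fx=4.3,fy=4.3,interpolation=cv2.INTER_CUBIC)
m=np.zeros((600,800,3),np.uint8);m[:a.shape[0],:a.shape[1]]=a;m[:b.shape[0],400:400+b.shape[1]]=b
cv2.imwrite('pics/w4z.png',m);print(a.shape,b.shape)
E
```

```text
(322, 396, 3) (580, 396, 3)
```

View pics/w4z.png

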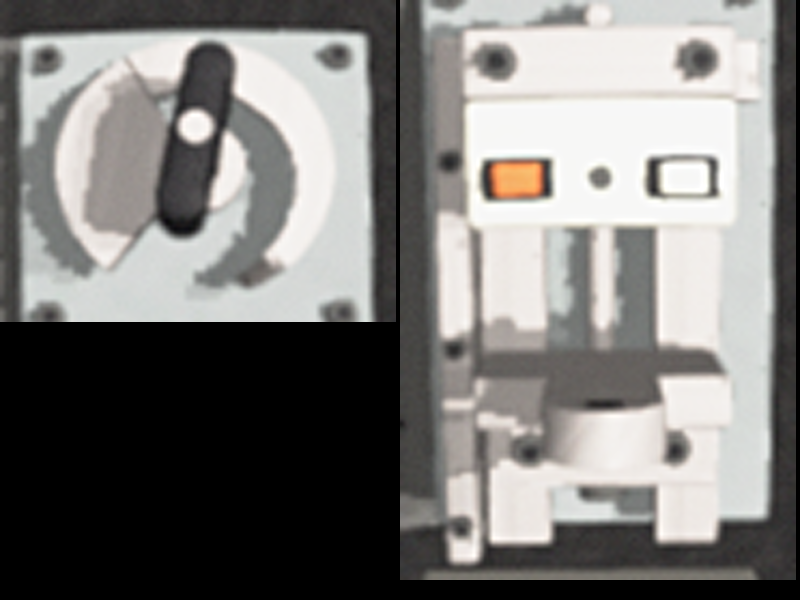

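```bash
cat > fit2.py <<'E'
from h import *
from scipy.optimize import least_squares
np.set_printoptions(precision=4,suppress=True)
c4=load('w4'); c2=load('w2')
L=lambda u,v:((u+.5)/4.3-.5+212,(v+.5)/4.3-.5)
Q=lambda u,v:((u-400+.5)/4.3-.5+212,(v+.5)/4.3-.5+75)
W=lambda u,v:((u+.5)*.3375-.5+120,(v+.5)*.3375-.5+85)
def pts(T,yp): return [(c4,(46,112,0),L(370,33)),(c4,(-46,112,0),L(22,36)),(c4,(46,-112,0),Q(771,520)),
 (c4,(30,2,58),Q(737,98)),(c4,(-30,2,58),Q(466,98)),(c4,(30,2-T,58),Q(735,225)),(c4,(-30,2-T,58),Q(470,226)),(c4,(29,yp,58),Q(728,374)),(c4,(-29,yp,58),Q(478,378)),
 (c4,(0,68,58),L(196,137)),
 (c2,(30,2-T,58),W(462,312)),(c2,(-30,2-T,58),W(470,418)),(c2,(30,2,18),W(374,240)),(c2,(29,yp,58),W(553,297)),(c2,(-30,2,58),W(398,428))]
def res(p):
    R=bedR(p[3]);return np.concatenate([fproj(c,p[:3]+R@np.array(b)/1000)-np.array(u) for c,b,u in pts(p[4]*1000,p[5]*1000)])
s=least_squares(res,[.545,.08,.05,.12,.027,-.055],x_scale=.01,loss='soft_l1',f_scale=1)
print('joint',s.x);print(res(s.x).reshape(-1,2).round(1).tolist())
f=lambda p:res(p)[:20]
s4=least_squares(f,s.x,x_scale=.01);print('w4 only',s4.x,f(s4.x).reshape(-1,2).round(1).tolist())
np.save('bed.npy',s.x[:4])
E
python3 fit2.py; python3 -c "
from h import *
goal(0,-40,140)"
```

```text
joint [ 0.5437  0.0839  0.049   0.1302  0.0278 -0.059 ]
[[-0.6, 0.5], [-0.3, 0.7], [-0.5, 0.5], [0.4, 0.2], [-0.7, 0.9], [0.9, -0.1], [-0.9, 0.4], [1.3, -0.4], [-0.8, -0.7], [0.3, -1.7], [-0.6, -1.5], [0.2, 0.8], [-1.6, -0.8], [3.0, -0.1], [-0.6, 0.5]]
w4 only [ 0.5449  0.0845  0.0469  0.1298  0.0283 -0.0604] [[-0.7, 0.8], [0.1, 1.0], [-0.7, -0.4], [0.3, -0.1], [-0.3, 0.5], [0.7, -0.2], [-0.6, 0.2], [1.1, 0.2], [-0.4, -0.1], [0.4, -1.5]]
TCP goal [0.39   0.0235 0.3265] shift cm [4.94 0.26 3.78] turn [-0.002  0.007 -0.013] grasp now in bed mm [ -3.5 -90.4 178.2]
```

```bash
python3 -c "
from h import *
goal(2,-42,130)"
```

```text
TCP goal [0.397  0.0224 0.3188] shift cm [4.75 0.46 4.78] turn [-0.002  0.007 -0.013] grasp now in bed mm [ -3.5 -90.4 178.2]
```

```bash
python3 -m jog '[[2,0.3,0,0,0.004,-0.006],[4.75,0.46,0,0,0.007,-0.013],[4.75,0.46,2,0,0.007,-0.013],[4.75,0.46,4,0,0.007,-0.013],[4.75,0.46,4.8,0,0.007,-0.013],[4.75,0.46,4.8,0,0.007,-0.013],[4.75,0.46,4.8,0,0.007,-0.013]]'; python3 -c "
from h import *
goal(2,-42,82)"; python3 -m jog '[[0,0,1.5,0,0,0],[0,0,3,0,0,0],[0,0,4,0,0,0],[0,0,4.2,0,0,0],[0,0,4.2,0,0,0]]'; python3 -c "
from h import *
goal(2,-42,79.5)"
```

```text
time_s: 7.45
ee_pos: [0.3967, 0.0226, 0.3192]
eef_rot: [2.619, -0.0, 1.701]
force: [0.2, 0.2, -1.1]
grip_width: 0.0256
grip_force: 40.0
TCP goal [0.4208 0.0255 0.2772] shift cm [-0.03  0.01  4.85] turn [-0.001 -0.    -0.   ] grasp now in bed mm [  1.8 -41.7 130.5]
time_s: 7.95
ee_pos: [0.4173, 0.0257, 0.2828]
eef_rot: [2.619, -0.0, 1.701]
force: [-0.0, 0.1, -1.7]
grip_width: 0.0254
grip_force: 40.0
TCP goal [0.422  0.0256 0.2751] shift cm [-0.06  0.02  0.9 ] turn [-0.001 -0.     0.   ] grasp now in bed mm [  1.7 -41.3  88.5]
```

```bash
python3 -m jog '[[0,0,0.2,0,0,0],[0,0,0.4,0,0,0],[0,0,0.5,0,0,0],[0,0,0.5,0,0,0]]'|sed -n 2,4p; python3 -m jog '[[0,0,0.15,0,0,0],[0,0,0.15,0,0,0]]'|sed -n 2,4p;python3 -m jog '[[0,0,0.15,0,0,0],[0,0,0.15,0,0,0]]'|sed -n 2,4p
```

```text
ee_pos: [0.4198, 0.0261, 0.2782]
eef_rot: [2.619, -0.0, 1.701]
force: [-0.1, -0.9, -1.2]
ee_pos: [0.4206, 0.0262, 0.2768]
eef_rot: [2.619, -0.0, 1.701]
force: [-0.4, 0.2, -0.7]
ee_pos: [0.4213, 0.0263, 0.2754]
eef_rot: [2.619, -0.0, 1.701]
force: [-0.9, 0.8, -1.4]
```

```bash
for i in 1; do python3 -m jog '[[0,0,0.1,0,0,0],[0,0,0.1,0,0,0]]'|sed -n 2,4p; done; python3 -m jog '[[0,0,0.1,0,0,0],[0,0,0.1,0,0,0]]'|sed -n 2,4p;python3 -m jog '[[0,0,0.1,0,0,0],[0,0,0.1,0,0,0]]'|sed -n 2,4p;python3 -c "
from h import *
goal(2,-42,79.5)"
```

```text
ee_pos: [0.4218, 0.0263, 0.2746]
eef_rot: [2.619, -0.0, 1.701]
force: [-0.1, 0.1, -1.5]
ee_pos: [0.4222, 0.0264, 0.2741]
eef_rot: [2.619, -0.0, 1.701]
force: [-7.0, -0.7, 5.9]
ee_pos: [0.4223, 0.0264, 0.2739]
eef_rot: [2.619, -0.0, 1.702]
force: [-25.3, -3.6, 24.7]
TCP goal [0.422  0.0256 0.2751] shift cm [-0.07  0.03 -0.13] turn [-0.001 -0.001  0.001] grasp now in bed mm [  1.6 -41.1  78.2]
```

```bash
python3 -c "
from h import *
b=np.load('bed.npy');b[:3]-=bedR(b[3])[:,2]*.0011;np.save('bed.npy',b)"
python3 -m jog '[[0,0,-0.22,0,0,0],[0.3,0,-0.22,0,0,0],[0.5,0,-0.22,0,0,0],[0.5,0,-0.22,0,0,0]]'|sed -n 2,4p;  python3 -m jog '[[0.15,0,0,0,0,0],[0.15,0,0,0,0,0]]'|sed -n 2,4p;python3 -c "
from h import *
goal(0,-33,79.5)"
```

```text
ee_pos: [0.421, 0.0316, 0.2747]
eef_rot: [2.619, -0.0, 1.702]
force: [-0.5, 0.5, -1.2]
ee_pos: [0.4208, 0.0329, 0.2748]
eef_rot: [2.619, -0.0, 1.702]
force: [-0.2, 0.3, -1.6]
TCP goal [0.4197 0.0344 0.2731] shift cm [ 0.16 -0.17  0.1 ] turn [-0.001 -0.001  0.   ] grasp now in bed mm [  1.5 -34.5  80.5]
```

```bash
python3 -m jog '[[0.1,0,0,0,0,0],[0.1,0,0,0,0,0]]'|sed -n 2,4p;  python3 -m jog '[[0.08,0,0,0,0,0],[0.08,0,0,0,0,0]]'|sed -n 2,4p;python3 -m jog '[[0.06,0,0,0,0,0],[0.06,0,0,0,0,0]]'|sed -n 2,4p;python3 -c "
from h import *
goal(0,-33,79.5)"
```

```text
ee_pos: [0.4207, 0.0338, 0.2749]
eef_rot: [2.619, -0.0, 1.701]
force: [-0.1, -0.5, -1.7]
ee_pos: [0.4206, 0.0346, 0.2749]
eef_rot: [2.619, -0.0, 1.701]
force: [-0.3, -0.2, -0.8]
ee_pos: [0.4205, 0.035, 0.2749]
eef_rot: [2.619, -0.0, 1.701]
force: [-0.6, -3.7, -0.9]
TCP goal [0.4197 0.0344 0.2731] shift cm [-0.04 -0.17  0.11] turn [-0.001 -0.     0.   ] grasp now in bed mm [  1.6 -32.6  80.6]
```

```bash
python3 -m jog '[[-0.07,0,0.1,0,0,0],[-0.07,0,0.13,0,0,0],[-0.07,0,0.13,0,0,0]]'|sed -n 2,4p; python3 -m jog '[[0,0,0,0,0,0],[0,0,0,0,0,0],[0,0,0,0,0,0],[0,0,0,0,0,0]]' 45; python3 -m jog '[[0,0,-2,0,0,0],[0,0,-5,0,0,0],[0,0,-8,0,0,0],[0,0,-8,0,0,0],[0,0,-8,0,0,0]]';python3 - <<'E'
from h import *
c=snap('wrist');np.savez('cam_w5.npz',**np.load('cam_wrist.npz'))
goal(0,-65,80)
E
```

```text
ee_pos: [0.4212, 0.0345, 0.274]
eef_rot: [2.619, -0.0, 1.701]
force: [-6.1, -2.1, 4.7]
time_s: 11.25
ee_pos: [0.4213, 0.0346, 0.2738]
eef_rot: [2.619, -0.0, 1.701]
force: [-0.6, -0.3, 0.6]
grip_width: 0.0425
grip_force: 0.0
time_s: 11.75
ee_pos: [0.3816, 0.0293, 0.3433]
eef_rot: [2.617, -0.0, 1.701]
force: [0.6, 0.3, 0.7]
grip_width: 0.0425
grip_force: 0.0
TCP goal [0.4236 0.0027 0.2736] shift cm [-3.19 -0.15  7.88] turn [-0.001 -0.001  0.   ] grasp now in bed mm [  1.5 -33.  158.8]
```

```bash
python3 -m jog '[[-3.5,-0.15,0,0,0,0],[-3.5,-0.15,0,0,0,0],[-3.5,-0.15,3,0,0,0],[-3.5,-0.15,6,0,0,0],[-3.5,-0.15,7.8,0,0,0],[-3.5,-0.15,7.8,0,0,0],[-3.5,-0.15,7.8,0,0,0]]';python3 -m jog '[[0,0,0,0,0,0],[0,0,0,0,0,0],[0,0,0,0,0,0],[0,0,0,0,0,0]]' 10 30; python3 -c "
from h import *
goal(0,-48.5,80)"
```

```text
time_s: 12.5
ee_pos: [0.4235, -0.0002, 0.274]
eef_rot: [2.621, -0.001, 1.702]
force: [0.1, -0.2, 1.0]
grip_width: 0.0421
grip_force: 0.0
time_s: 12.9
ee_pos: [0.423, -0.0004, 0.2749]
eef_rot: [2.619, -0.001, 1.702]
force: [-6.6, -0.4, 2.3]
grip_width: 0.0255
grip_force: 30.0
TCP goal [0.4214 0.019  0.2736] shift cm [1.95 0.01 0.16] turn [-0.002 -0.001  0.   ] grasp now in bed mm [ -0.4 -67.9  81.6]
```

```bash
python3 -m jog '[[0.5,0,0,0,0,0],[1,0,0,0,0,0],[1.5,0,0,0,0,0],[1.5,0,0,0,0,0]]'|sed -n 2,4p;python3 -m jog '[[0.15,0,0,0,0,0],[0.15,0,0,0,0,0]]'|sed -n 2,4p;python3 -m jog '[[0.1,0,0,0,0,0],[0.1,0,0,0,0,0]]'|sed -n 2,4p; python3 -c "
from h import *
goal(0,-48.5,80)"
```

```text
ee_pos: [0.4211, 0.0147, 0.2749]
eef_rot: [2.619, -0.001, 1.702]
force: [-6.4, 1.2, 3.2]
ee_pos: [0.4209, 0.016, 0.2749]
eef_rot: [2.619, -0.001, 1.702]
force: [-6.8, 0.1, 3.2]
ee_pos: [0.4208, 0.0168, 0.2749]
eef_rot: [2.619, -0.0, 1.701]
force: [-6.4, -2.2, 3.6]
TCP goal [0.4214 0.019  0.2736] shift cm [0.21 0.01 0.16] turn [-0.001 -0.001  0.   ] grasp now in bed mm [ -0.4 -50.5  81.6]
```

```bash
python3 -m jog '[[0.1,0,0,0,0,0],[0.1,0,0,0,0,0]]'|sed -n 2,4p;python3 -m jog '[[0.1,0,0,0,0,0],[0.1,0,0,0,0,0]]'|sed -n 2,4p;python3 -m jog '[[0.07,0,0,0,0,0],[0.07,0,0,0,0,0]]'|sed -n 2,4p; python3 -c "
from h import *
goal(0,-48.5,80)"
```

```text
ee_pos: [0.4207, 0.0178, 0.2749]
eef_rot: [2.619, -0.0, 1.701]
force: [-5.9, -1.9, 3.4]
ee_pos: [0.4205, 0.0184, 0.2749]
eef_rot: [2.619, 0.0, 1.701]
force: [-7.1, -7.4, 3.1]
ee_pos: [0.4205, 0.0188, 0.2749]
eef_rot: [2.619, 0.001, 1.701]
force: [-7.0, -13.9, 2.2]
TCP goal [0.4214 0.019  0.2736] shift cm [0.01 0.02 0.16] turn [-0.001  0.001  0.   ] grasp now in bed mm [ -0.4 -48.8  81.6]
```

```bash
python3 -m jog '[[0,0,0,0,0,0],[0,0,0,0,0,0],[0,0,0,0,0,0]]' 45; python3 -m jog '[[0,0,-2,0,0,0],[0,0,-5,0,0,0],[0,0,-8,0,0,0],[0,0,-8,0,0,0]]'|sed -n 2,4p;python3 - <<'E'
from h import *
print(ctrl.get_obs()['qpos'])
goal(0,68,130,.146)
E
```

```text
time_s: 14.6
ee_pos: [0.4208, 0.0195, 0.275]
eef_rot: [2.618, -0.0, 1.701]
force: [0.5, -0.4, -0.4]
grip_width: 0.0419
grip_force: 0.0
ee_pos: [0.3806, 0.0143, 0.3468]
eef_rot: [2.614, 0.001, 1.701]
force: [0.4, 0.0, 0.3]
[-0.07818542 -0.09429916  2.12428408  0.18467713  0.60118583 -0.3341806 ]
TCP goal [0.3815 0.1313 0.3169] shift cm [11.58 -0.11  3.39] turn [0.004 0.    0.147] grasp now in bed mm [  1.8 -47.9 164. ]
```

```bash
python3 -m jog '[[3,0,0,0,0,0.05],[7,0,0,0,0,0.1],[11,-0.1,0,0,0,0.147],[11.58,-0.1,2,0.004,0,0.147],[11.58,-0.1,3.4,0.004,0,0.147],[11.58,-0.1,3.4,0.004,0,0.147],[11.58,-0.1,3.4,0.004,0,0.147]]' 27|sed -n 1,5p;python3 - <<'E'
from h import *
print(ctrl.get_obs()['qpos'])
c=snap('wrist');np.savez('cam_w6.npz',**np.load('cam_wrist.npz'))
s=snap('scene')['img']
a=cv2.resize(c['img'],(400,300),interpolation=cv2.INTER_AREA)
b=cv2.resize(c['img'][170:340,180:330],(400,453),interpolation=cv2.INTER_CUBIC)
d=cv2.resize(s[165:240,220:290],(400,428),interpolation=cv2.INTER_CUBIC)
m=np.zeros((600,800,3),np.uint8);m[:453,:400]=b;m[:428,400:]=d
cv2.imwrite('pics/fin.png',m)
goal(0,68,130,.146)
E
```

```text
time_s: 15.7
ee_pos: [0.3822, 0.1312, 0.3139]
eef_rot: [2.628, -0.073, 1.574]
force: [-0.3, 0.4, 0.2]
grip_width: 0.0255
[ 0.25042426  0.01875848  2.10369661 -0.12096178  0.5074688   0.35718033]
TCP goal [0.3815 0.1313 0.3169] shift cm [ 0.04  0.06 -0.23] turn [-0.004 -0.    -0.001] grasp now in bed mm [ -1.4  67.8 127.7]
```

View pics/fin.png

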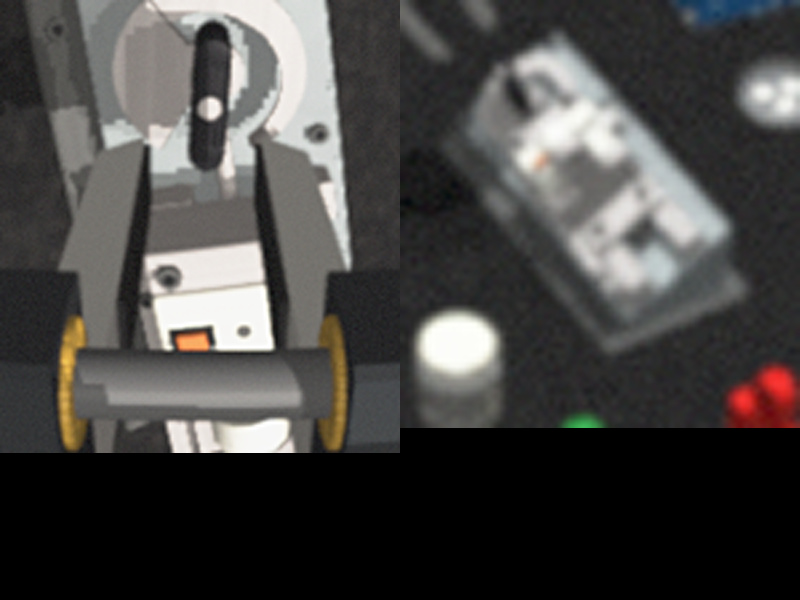

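The bar at (210,95) is lined up with and centred between the fingers (150 and 258). The spacer stands between the cell and the plate. I'll descend and grip the bar.

```bash
python3 -c "
from h import *
goal(0,68,47,.146)"; python3 -m jog '[[0.05,0.06,3,-0.004,0,0],[0.05,0.06,6,-0.004,0,0],[0.05,0.06,7.6,-0.004,0,0],[0.05,0.06,7.9,-0.004,0,0],[0.05,0.06,7.9,-0.004,0,0]]'; python3 -c "
from h import *
goal(0,68,47,.146)"
```

```text
TCP goal [0.4227 0.1367 0.245 ] shift cm [0.04 0.09 8.07] turn [-0.004 -0.    -0.001] grasp now in bed mm [ -1.4  67.8 127.7]
time_s: 16.3
ee_pos: [0.4215, 0.1367, 0.2462]
eef_rot: [2.623, -0.073, 1.573]
force: [0.2, 0.1, -0.2]
grip_width: 0.025
grip_force: 0.0
TCP goal [0.4227 0.1367 0.245 ] shift cm [-0.01  0.04  0.16] turn [-0.001  0.    -0.001] grasp now in bed mm [-0.5 68.1 48.6]
```

```bash
python3 -m jog '[[0,0.04,0.1,0,0,0],[0,0.04,0.1,0,0,0],[0,0.04,0.1,0,0,0],[0,0.04,0.1,0,0,0]]' 0 40; python3 -m jog '[[0,0,0,0,0,0.12],[0,0,0,0,0,0.24],[0,0,0,0,0,0.36],[0,0,0,0,0,0.5],[0,0,0,0,0,0.5],[0,0,0,0,0,0.5]]'; python3 -c "
from h import *
o=ctrl.get_obs();print(o['qpos'],o['moment']);goal(0,68,47,.646)"
```

```text
time_s: 16.7
ee_pos: [0.422, 0.1369, 0.2459]
eef_rot: [2.623, -0.073, 1.574]
force: [-6.2, -1.0, 4.9]
grip_width: 0.0121
grip_force: 39.7
time_s: 17.3
ee_pos: [0.4223, 0.1369, 0.2461]
eef_rot: [2.708, -0.305, 1.125]
force: [-5.2, -2.9, 7.3]
grip_width: 0.0115
grip_force: 39.8
[ 0.23966784  0.23304503  2.05844106 -0.16760986  0.33266941  0.89666059] [-0.40707958  0.28533016 -0.18004346]
TCP goal [0.4227 0.1367 0.245 ] shift cm [-0.04 -0.01  0.11] turn [ 0.    -0.001  0.003] grasp now in bed mm [ 0.4 68.3 48.1]
```

```bash
python3 -m jog '[[0,0,0,0,0,0],[0,0,0,0,0,0],[0,0,0,0,0,0],[0,0,-1.5,0,0,0],[0,0,-3.5,0,0,0],[0,0,-5,0,0,0],[0,0,-5,0,0,0]]' 27|sed -n 2,5p; python3 -m jog '[[0,0,0,0,0,-0.14],[0,0,0,0,0,-0.28],[0,0,0,0,0,-0.42],[0,0,0,0,0,-0.56],[0,0,0,0,0,-0.7],[0,0,0,0,0,-0.84],[0,0,0,0,0,-0.98],[0,0,0,0,0,-1.12]]'|sed -n 2,4p;python3 -m jog '[[0,0,0,0,0,-0.14],[0,0,0,0,0,-0.28],[0,0,0,0,0,-0.42],[0,0,0,0,0,-0.56],[0,0,0,0,0,-0.7],[0,0,0,0,0,-0.84],[0,0,0,0,0,-0.98],[0,0,0,0,0,-1.12]]'|sed -n 2,4p;python3 -m jog '[[0,0,0,0,0,-0.14],[0,0,0,0,0,-0.28],[0,0,0,0,0,-0.42],[0,0,0,0,0,-0.56],[0,0,0,0,0,-0.7],[0,0,0,0,0,-0.84],[0,0,0,0,0,-0.9],[0,0,0,0,0,-0.9]]'|sed -n 2,4p; python3 - <<'E'
from h import *
print(ctrl.get_obs()['qpos']);goal(0,68,97,.646-np.pi);goal(0,68,47,.646-np.pi)
c=snap('wrist');im=c['img']  # dark bar orientation check
g=cv2.cvtColor(im,cv2.COLOR_BGR2GRAY)
def bar(a): # bar end points predicted in image
    b=np.load('bed.npy');B=bedR(b[3]);return [fproj(c,b[:3]+B@np.array([s*18*np.sin(a),68+s*18*np.cos(a),58])/1000) for s in(-1,0,1)]
for a in np.arange(.3,1.01,.1):
    q=bar(a);v=[g[int(p[1]),int(p[0])] for p in (q[0]*k+q[2]*(1-k) for k in np.linspace(0,1,15))];print(round(a,2),int(np.mean(v)))
E
```

```text
ee_pos: [0.3974, 0.1337, 0.2898]
eef_rot: [2.708, -0.307, 1.123]
force: [0.1, -0.4, -0.4]
grip_width: 0.0258
ee_pos: [0.3979, 0.1337, 0.2877]
eef_rot: [2.67, 0.232, 2.125]
force: [0.0, 0.2, 0.1]
ee_pos: [0.3979, 0.1337, 0.2878]
eef_rot: [-3.125, 0.522, -2.978]
force: [-0.0, -0.2, -0.4]
ee_pos: [0.3978, 0.1337, 0.2879]
eef_rot: [-2.711, 0.305, -2.02]
force: [0.6, -0.2, 0.4]
[ 0.2467677   0.10093305  2.09036486 -0.13794039  0.43472358 -2.26810512]
TCP goal [0.3979 0.1334 0.2883] shift cm [ 0.01 -0.04 -0.04] turn [ 0.001 -0.001 -0.001] grasp now in bed mm [-0.5 68.3 96.6]
TCP goal [0.4227 0.1367 0.245 ] shift cm [ 0.   -0.04  4.96] turn [ 0.001 -0.001 -0.001] grasp now in bed mm [-0.5 68.3 96.6]
0.3 93
0.4 72
0.5 67
0.6 68
0.7 68
0.8 68
0.9 72
1.0 86
```

```bash
python3 -m jog '[[0,-0.04,2.5,0,0,0],[0,-0.04,4.5,0,0,0],[0,-0.04,4.9,0,0,0],[0,-0.04,4.9,0,0,0]]'|sed -n 2,5p; python3 -m jog '[[0,0,0,0,0,0],[0,0,0,0,0,0],[0,0,0,0,0,0],[0,0,0,0,0,0]]' 0 50|sed -n 2,6p; python3 -m jog '[[0,0,0,0,0,0.1],[0,0,0,0,0,0.2],[0,0,0,0,0,0.3],[0,0,0,0,0,0.4],[0,0,0,0,0,0.5],[0,0,0,0,0,0.6],[0,0,0,0,0,0.7],[0,0,0,0,0,0.8]]'; python3 -c "
from h import *
o=ctrl.get_obs();print(o['qpos'],o['moment']);goal(0,68,47,.646-np.pi+.8)"
```

```text
ee_pos: [0.4222, 0.1366, 0.2457]
eef_rot: [-2.713, 0.306, -2.023]
force: [-0.7, -0.1, 0.4]
grip_width: 0.0251
ee_pos: [0.422, 0.1368, 0.2469]
eef_rot: [-2.71, 0.307, -2.021]
force: [-7.6, 0.1, 7.9]
grip_width: 0.0116
grip_force: 51.2
time_s: 22.05
ee_pos: [0.4224, 0.1363, 0.2471]
eef_rot: [-3.073, 0.52, -2.875]
force: [-1.7, -9.4, 7.0]
grip_width: 0.0119
grip_force: 51.2
[ 0.23834348  0.23072852  2.05824707 -0.16669713  0.33501129 -1.4380279 ] [-1.55434805 -0.24169574 -0.60216746]
TCP goal [0.4227 0.1367 0.245 ] shift cm [0.07 0.04 0.2 ] turn [-0.001  0.001 -0.006] grasp now in bed mm [ 0.9 67.6 49. ]
```

```bash
python3 -m jog '[[0,0,0,0,0,0.11],[0,0,0,0,0,0.22],[0,0,0,0,0,0.33],[0,0,0,0,0,0.44],[0,0,0,0,0,0.55],[0,0,0,0,0,0.65],[0,0,0,0,0,0.75],[0,0,0,0,0,0.85]]'; python3 -m jog '[[0,0,0,0,0,0.11],[0,0,0,0,0,0.22],[0,0,0,0,0,0.33],[0,0,0,0,0,0.44],[0,0,0,0,0,0.55],[0,0,0,0,0,0.65],[0,0,0,0,0,0.75],[0,0,0,0,0,0.85]]'; python3 -m jog '[[0,0,0,0,0,0],[0,0,0,0,0,0]]' | sed -n 2,4p;python3 -c "
from h import *
o=ctrl.get_obs();print(o['qpos'],o['moment']);goal(0,68,47,.646-np.pi+2.5)"
```

```text
time_s: 22.85
ee_pos: [0.4224, 0.1356, 0.247]
eef_rot: [2.775, 0.382, 2.468]
force: [-3.5, -18.3, 9.2]
grip_width: 0.0118
grip_force: 51.2
time_s: 23.65
ee_pos: [0.422, 0.1354, 0.2467]
eef_rot: [2.62, -0.004, 1.69]
force: [-9.4, -21.8, 11.9]
grip_width: 0.0108
grip_force: 51.2
ee_pos: [0.422, 0.1353, 0.2467]
eef_rot: [2.62, -0.002, 1.693]
force: [-9.6, -22.5, 13.1]
[ 0.23657173  0.23034338  2.05963194 -0.16723462  0.33712123  0.25851621] [-3.33325015  0.49270695 -2.07746539]
TCP goal [0.4227 0.1367 0.245 ] shift cm [ 0.12 -0.01  0.19] turn [-0.002  0.002 -0.004] grasp now in bed mm [-0.3 66.4 48.9]
```

```bash
python3 -m jog '[[0,0,0,0,0,0],[0,0,0,0,0,0],[0,0,0,0,0,0],[0,0,-2,0,0,0],[0,0,-5,0,0,0],[0,0,-8,0,0,0],[0,0,-12,0,0,0],[0,0,-12,0,0,0]]' 27|sed -n 1,5p; python3 -m jog '[[-8,0,-4,0,0,0],[-8,0,-4,0,0,0],[-8,0,-4,0,0,0],[-8,0,-4,0,0,0]]' | sed -n 2,4p;python3 - <<'E'
from h import *
c=snap('wrist');np.savez('cam_w7.npz',**np.load('cam_wrist.npz'));im=c['img']
g=cv2.cvtColor(im,cv2.COLOR_BGR2GRAY)
b=np.load('bed.npy');B=bedR(b[3]);pr=lambda q:fproj(c,b[:3]+B@np.array(q)/1000)
u=pr((0,68,58));print('axis px',u)
x0,y0=int(u[0])-30,max(int(u[1])-30,0)
m=(g[y0:y0+60,x0:x0+60]<60).astype(np.uint8)
n,l,st,ce=cv2.connectedComponentsWithStats(m)
def tobed(uv,z): # ray onto bed plane z
    o,d=fray(c,uv);o=B.T@(o-b[:3]);d=B.T@d;return (o+d*(z/1000-o[2])/d[2])*1000
for i in range(1,n):
    if st[i,4]>60:
        ys,xs=np.where(l==i);P=np.array([tobed((x+x0,y+y0),55) for x,y in zip(xs,ys)])[:,:2]
        w,v=np.linalg.eigh(np.cov(P.T));a=v[:,1];a=a*np.sign(a[1]);print(st[i],'c',P.mean(0),'ext',4*np.sqrt(w),'cw angle',np.arctan2(a[0],a[1]))
# mid column profile through plate tops: dark/bright rows down the spacer/plate
for x in (24,):
    print('profile x=%d'%x,[(y,int(g[int(round(p[1])),int(round(p[0]))])) for y in range(6,-66,-3) for p in [pr((x,y,58))]])
cv2.imwrite('pics/end.png',im)
E
```

```text
time_s: 24.65
ee_pos: [0.3618, 0.129, 0.354]
eef_rot: [2.612, -0.005, 1.696]
force: [0.7, -0.9, 0.7]
grip_width: 0.0256
ee_pos: [0.3531, 0.0466, 0.3842]
eef_rot: [2.619, -0.004, 1.693]
force: [-0.0, -0.0, 0.0]
axis px [255.41779979 110.66634705]
[25 12  8 38 87] c [-3.81084681 65.39653949] ext [ 5.74924599 48.15321326] cw angle -0.0283538682429926
profile x=24 [(6, 233), (3, 217), (0, 248), (-3, 247), (-6, 247), (-9, 249), (-12, 79), (-15, 92), (-18, 87), (-21, 231), (-24, 247), (-27, 230), (-30, 246), (-33, 247), (-36, 246), (-39, 248), (-42, 229), (-45, 238), (-48, 237), (-51, 233), (-54, 208), (-57, 100), (-60, 75), (-63, 57)]
```

```bash
python3 -c "
from h import *
print(ctrl.hand_in())"
```

```text
the job is handed in; nothing more can be done
None
```

I clamped the cell with the 14 mm spacer and turned the cam disc about half a turn clockwise (bar reads about 3.11 rad; the force of about 22 N at the end of the turn fits a drawn bolt); handed in after about 25 s, the other two spacers, bottles and jar were not touched, and no verdict was returned.

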